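# Scan the specimen basket's label and hang the basket to drip

## Task

Log in the deep specimen basket and hang it up: take the scanner wand from its holder and hold it upright and still, nose down, about 3 cm above the middle of the barcode label on the basket's ear for a good second, without touching the basket, which stays standing where it is. Then put the wand back in its holder, standing nose down, and hang the basket by its bail handle on the hook of the drip stand, hanging freely and at rest. Keep the basket upright all the time and leave the other things where they are.

Things in the scene. Friction and masses are not known exactly. Their poses are not given: they have to be found in the camera images.
- basket: deep steel basket, perforated cup 90 dia x 60 high, ~250 g. Rigid bail of 10 mm bar in its y-z plane: sides at y=±44 up to 108 mm, sloping to a peak (centre 150, underside 145 up); loop open for the hook above the rim. On the peak a black grip plate 12 (x) x 34 (y), 151-191 mm up. White ear with barcode at +y, 60 up, to y=92, 50 wide. Origin: centre of underside, z up
- basket_label (a point): middle of the barcode label (44 x 38 mm) on the basket's ear, on its upper face, at (0, 70, 60) mm in the basket's frame; z up from the label
- basket_bail (a point): underside of the bail's peak, the point that comes to rest on the hook, at (0, 0, 145) mm in the basket's frame
- basket_grip (a point): middle of the top of the basket's grip plate, at (0, 0, 191) mm in the basket's frame
- wand: grey scanner wand, loose, ~150 g, 165 mm long, standing nose down in its holder: body 24 (x) x 30 (y) mm from 40 mm above the nose's end to the top; below it a tapered black nose, 22 to 18 dia. Origin: middle of the nose's end (the scanning window); z runs from nose to top, so the wand looks along -z
- holder: fixed grey wand holder: foot 100 x 100 x 6 mm with an upright square sleeve open at the top, inside 32 (x) x 38 (y), outside 40 x 46 mm, top edge 72 mm above the bench, inner floor at 6 mm. Origin: centre of the underside, z up. The wand's x, y lie along the holder's
- stand: fixed steel drip stand: foot tray 160 (x from -130 to +30) x 130 x 14 mm; 16 mm round post at the origin, 215 high; from its top a 10 mm round arm runs along -x, sloping down 30 mm to the hook's seat 85 mm from the post, then bends up to the open tip, 117 mm from the post, top 218 mm up. Origin: post axis on the bench, z up
- hook_seat (a point): lowest point of the hook's seat, on the bar's upper surface, at (-85, 0, 190) mm in the stand's frame; its x axis points from the tip to the post, so the bail comes in along +x over the tip and then down, lying along y
- dish_sieve: shallow steel dish sieve with no handle, 84 dia x 30 high, standing on the bench in front of the stand; bystander. Origin: centre of the underside
- bottle: tall clear reagent bottle with blue cap, 86 dia x 190 high; bystander. Origin: centre of the underside
- jar: white plastic jar, 72 dia x 110 high; bystander. Origin: centre of the underside
- beaker: glass beaker holding pipettes, 80 dia x 100 high (pipettes to 150); bystander. Origin: centre of the underside
- petri: low glass petri dish, 86 dia x 14 high; bystander. Origin: centre of the underside

How it is judged:
On the way:
1. the wand's nose is held still, upright, 10 to 60 mm above the label and within 15 mm of its middle sideways, for 0.6 s, while the basket stands on the bench (horizontal distance between wand and basket_label below 0.015 m and z of wand in the frame of basket_label between 0.01 and 0.06 m and angle between wand's own z axis and vertical below 0.25 rad and z of basket_label in the frame of wand below 0 m and linear speed of wand below 0.03 m/s and distance of basket from where it was at the start of the episode below 0.03 m and angle between basket's own z axis and vertical below 0.1 rad), for 0.6 s.
At the end, for the whole second after the job is handed in: Basket on the hook: bail peak within 15 mm of the seat, weight on the stand, upright within 0.25 rad, under 0.06 m/s, underside over 25 mm up. Wand at rest in its holder, nose down: nose within 14 mm of the middle, at most 18 mm up, upright within 0.3 rad (distance between basket_bail and hook_seat below 0.015 m and contact force between basket and stand above 0.5 N and angle between basket's own z axis and vertical below 0.25 rad and linear speed of basket below 0.06 m/s and height (world z) of basket above 0.025 m and horizontal distance between wand and holder below 0.014 m and z of wand in the frame of holder between -0.01 and 0.018 m and angle between wand's own z axis and vertical below 0.3 rad and linear speed of wand below 0.03 m/s); the robot touches nothing.
It fails at once if a bystander is moved more than 30 mm (distance of any of dish_sieve, bottle, jar, beaker, petri from where it was at the start of the episode above 0.03 m).
It fails at once if the wand touches the basket (more than 1 N) (contact force between wand and basket above 1 N).
It fails at once if the basket is tipped by more than 0.6 rad (angle between basket's own z axis and vertical above 0.6 rad).
It also fails if it takes over 72 s, if anything falls off the work surface, if the arm or the gripper's body presses on something with over 40 N, if the wrist force passes 120 N, or if a joint passes its speed limit or range.

## Robot

A 6-joint arm with a two-finger parallel gripper is mounted at the origin on the work surface. World frame = base frame: x ahead of the robot, y to its left, z up, the work surface at z = 0. Lengths are in m, angles in rad, forces in N, time in s.
With the tool pointing down it reaches from about 0.3 to 0.775 m from the base axis. Payload 14.6 kg.
Tool frame: the origin (TCP) lies at the very end of the fingers, on their centre line; the grasp point (between the pads) lies 19 mm behind it; z points along the fingers, y is the line along which they close (so a half turn about z gives the same grasp; the last joint's range is limited). The gripper opens to 94 mm and grips with 3 to 60 N. Pads are 16 mm wide; open, the fingers measure 119 mm over their backs; the gripper's body (75 mm by 177 mm) begins 78 mm behind the grasp point.
Start: joints at [1.246, 0.3, 1.521, -0, 1.321, -0.067], TCP at [0.14, 0.532, 0.205] pointing down, gripper open.
Joint ranges: [-3.03, 3.03], [-0.79, 2.21], [0.23, 2.52], [-1.04, 4.18], [0, 3.07], [-2.55, 2.55]. Speed limits (rad/s): [2.22, 2.22, 2.57, 3.14, 3.14, 3.14].

## Interface

Orientations are given as [roll, pitch, yaw] about the fixed x, y, z axes, in that order (R = Rz(yaw) Ry(pitch) Rx(roll)).
In Python, from station import ctrl gives the robot as it stands. The module is installed in compiled form; this text tells all that it offers.
- The arm moves only by the tool step_arm, never from a script. Its argument "deltas" is a list of rows, each an object with "dp": the shift along the tool's x, y, z scaled (see below), a list of three; "twist": the turn about the tool's z scaled (see below). In form: [{"dp": [tx, ty, tz], "twist": twist}, ...]. A call has 1 to 12 rows; each row shifts and turns the commanded pose from where the row before left it, along the tool's axes as they then stand; what a row does not reach is not made up. The controller multiplies each number of a shift by 0.04 m and each number of a turn by 4 degrees. A row lasts 1/10 s, in which the tool goes at most 50 mm and 8.59 degrees, less where a joint would pass 70% of its speed; a pose out of reach is approached as far as the arm can. A call with a number of a shift or a turn outside -1 to 1 is refused whole. A call with a gripper value outside its range is refused whole. "gripper" is the opening, from -1 (shut) to 1 (fully open), set as the call begins (left out, the last holds). The fingers move at their own pace and stop on an object; "squeeze" is the grip in N (left out, the last holds). Time passes only in rows, so rows that do not move let the fingers close. It gives the time, the measured TCP pose, the force, the opening and the grip force at its end, in the units of the state.
- ctrl.get_obs(): the state, without advancing time (a new reading comes with each control period).
- ctrl.camera(name): name is "scene" or "top" or "wrist"; returns (picture, depth): 400x640x3 uint8, red, green, blue; 400x640 float32, m along the optical axis (not along the pixel's ray), 0 where there is no reading.
- ctrl.get_calibration(name): a dict with "fx", "fy", "cx", "cy" (pixels), "world_to_cam" (4x4, takes a point from world to camera coordinates); the wrist camera has in their place "hand_eye" (4x4, takes a point from camera to tool coordinates, whose origin is the TCP and whose axes are the flange's). Camera axes: x right, y down, z forward; pixel columns grow to the right and rows downward; lengths in m; the calibration is good to about 2 mm. A picture is of the moment at which its call begins: read the wrist's pose just before it. get_calibration takes no time and is no camera call.
- ctrl.hand_in(): hands the job in; it is judged then, once.
Trained networks look in the newest picture that a camera, given by its name, has taken for a name from the list of things; names that differ only in an ending like _2 or _b are one class to them, and where a whole thing is asked for, a point or a joint stands for the part that bears it (a point fixed in the world has none). Each returns a list of dicts, best first, with "conf" (0 to 1); they miss things now and then, are a little off and sometimes report something else, mostly with a low value. They report only what shows in the picture. A call takes as long as a camera call.
- ctrl.spot_in(camera, label): "rect" ([left, top, right, bottom] as shares, 0 to 1, of the picture: columns of its width, rows of its height, round what is visible of it).
- ctrl.cut_out(camera, label): "pixels" (400x640 bool, what is visible of it) and "rect" ([left, top, right, bottom] as shares, 0 to 1, of the picture: columns of its width, rows of its height, round what is visible of it).
The state is a dict: "time_s": time; "qpos": joint angles; "joint_vel": joint speeds; "tau": joint torques, N m; "ee_pos": TCP position; "eef_rot": TCP orientation; "force": force on the tool from outside, world axes, zero at the start; "moment": the same for the moment, N m; "grip_width": finger opening in m; "grip_force": force on a finger pad.
Only numpy, scipy, OpenCV 4.12 (cv2) and the standard library are available. Lean on these libraries where they do the work, as an engineer would, in place of code of your own. Each camera call takes 0.05 s, during which the arm holds its last target. There are 200 camera calls.

## Working session

There is one attempt and no reset: what is moved stays moved. The work goes in short steps, Python scripts to look and compute and a tool call to move; the robot and the scene stay as the last step left them, time stands still between calls to the robot, and variables do not carry over. Pictures are saved under pics/ and viewed, at most 10 in all, crops included, and the job is handed in when it is done.

Besides the shell and the picture viewer there is one more tool, called as name(argument=value, ...), one argument or row to a line, values as JSON. step_arm: Moves the arm, as the interface text tells. Its arguments: {"type":"object","properties":{"deltas":{"type":"array"},"gripper":{"type":"number"},"squeeze":{"type":"number"}},"required":["deltas"]}

```bash
mkdir -p pics; cat > h.py <<'E'
import numpy as np, cv2
from scipy.spatial.transform import Rotation as Ro
from station import ctrl
def T_tool():
    o=ctrl.get_obs(); T=np.eye(4); T[:3,:3]=Ro.from_euler('xyz',o['eef_rot']).as_matrix(); T[:3,3]=o['ee_pos']; return T
def shot(n):
    T=T_tool(); im,d=ctrl.camera(n); c=ctrl.get_calibration(n)
    W=T@np.array(c['hand_eye']) if n=='wrist' else np.linalg.inv(np.array(c['world_to_cam']))
    return im,d,c,W
def cloud(d,c,W,m=None):
    m=(d>0) if m is None else (m&(d>0))
    v,u=np.nonzero(m); z=d[v,u]
    P=np.c_[(u-c['cx'])/c['fx']*z,(v-c['cy'])/c['fy']*z,z]
    return P@W[:3,:3].T+W[:3,3]
def save(im,f): cv2.imwrite('pics/'+f,im[:,:,::-1])
E
python3 - <<'E'
from h import *
np.set_printoptions(precision=3,suppress=True)
print(ctrl.get_obs())
ims=[]
for n in('scene','top'):
    im,d,c,W=shot(n); save(im,n+'0.png'); print(n,W[:3,3],W[:3,2],c['fx'],d.min(),d.max())
    for l in ('basket','basket_label','wand','holder','stand','dish_sieve','bottle','jar','beaker','petri'):
        r=ctrl.cut_out(n,l)
        for q in r[:2]:
            P=cloud(d,c,W,q['pixels'])
            if len(P): print(l,round(q['conf'],2),(np.array(q['rect'])*[640,400,640,400]).astype(int),len(P),np.percentile(P,5,0),np.median(P,0),np.percentile(P,95,0))
E
```

```text
{'time_s': 0.0, 'qpos': array([ 1.246,  0.3  ,  1.522, -0.   ,  1.321, -0.067]), 'joint_vel': array([-0.001, -0.001,  0.   ,  0.   , -0.001, -0.   ]), 'tau': array([ -0.   , -53.181, -35.274,   0.071,   0.024,  -0.   ]), 'ee_pos': array([0.14 , 0.532, 0.205]), 'eef_rot': array([-3.14 , -0.   ,  2.884]), 'force': array([ 0.574,  1.396, -0.257]), 'moment': array([ 0.017, -0.043,  0.014]), 'grip_force': 0.0, 'grip_width': 0.09397514882131705}
scene [ 0.933 -0.602  0.74 ] [-0.357  0.674 -0.647] 411.40039969895975 0.0 3.9988213
basket 0.93 [160 246 241 334] 3385 [ 0.446 -0.339  0.004] [ 0.49  -0.291  0.051] [ 0.532 -0.233  0.181]
basket_label 0.81 [164 243 243 332] 3481 [ 0.446 -0.339  0.004] [ 0.49  -0.291  0.051] [ 0.531 -0.233  0.181]
basket_label 0.16 [401 193 438 256] 1725 [0.773 0.063 0.012] [0.808 0.079 0.072] [0.841 0.138 0.122]
wand 0.7 [321 108 332 144] 406 [0.442 0.276 0.077] [0.46  0.281 0.129] [0.466 0.302 0.172]
holder 0.65 [303 140 347 173] 649 [0.41  0.245 0.003] [0.469 0.273 0.023] [0.497 0.325 0.071]
stand 0.98 [289 153 368 256] 3269 [ 0.534 -0.016  0.005] [0.615 0.047 0
[... 1540 characters left out ...]
0.056  0.005] [ 0.475 -0.022  0.03 ]
bottle 0.84 [196  98 241 147] 1564 [0.704 0.226 0.027] [0.729 0.254 0.13 ] [0.764 0.29  0.191]
bottle 0.61 [267 266 300 297] 948 [0.33  0.075 0.001] [0.364 0.11  0.004] [0.399 0.144 0.014]
jar 0.69 [187 223 232 268] 1347 [0.408 0.247 0.004] [0.454 0.28  0.007] [0.499 0.336 0.071]
jar 0.68 [370  88 405 127] 1000 [ 0.765 -0.177  0.019] [ 0.785 -0.146  0.108] [ 0.82  -0.12   0.113]
beaker 0.88 [271  78 300 123] 1229 [0.768 0.069 0.004] [0.813 0.104 0.061] [0.844 0.137 0.12 ]
beaker 0.61 [269 263 300 300] 971 [0.33  0.073 0.001] [0.364 0.108 0.004] [0.399 0.143 0.014]
petri 0.92 [266 263 300 297] 946 [0.329 0.075 0.001] [0.362 0.11  0.004] [0.398 0.143 0.014]
```

View pics/scene0.png

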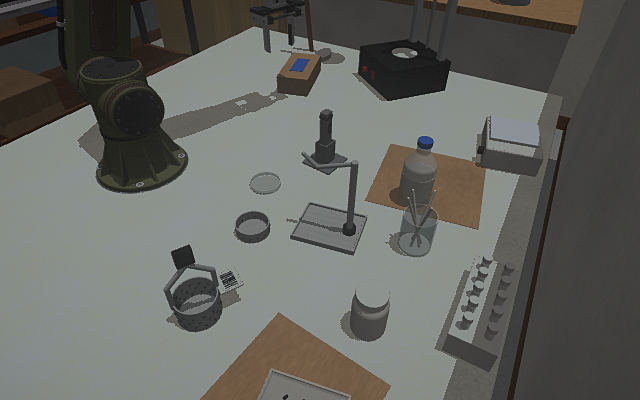

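View pics/top0.png

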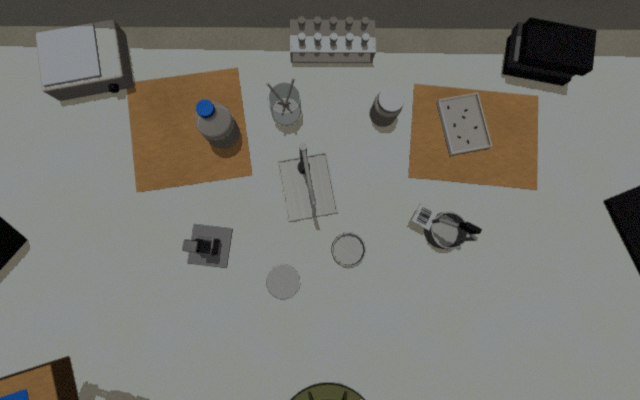

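```bash
cat > m.py <<'E'
from h import *
np.set_printoptions(precision=4,suppress=True)
def rect(Q):
    (x,y),(w,h),a=cv2.minAreaRect((Q[:,:2]*1000).astype(np.float32)); return np.array([x,y,w,h,a])
def crop(P,c,r,z0,z1): return P[(np.hypot(*(P[:,:2]-c).T)<r)&(P[:,2]>z0)&(P[:,2]<z1)]
A=[]
for n in('scene','top'):
    im,d,c,W=shot(n); P=cloud(d,c,W); A.append(P)
    print(n,'bench z',np.median(crop(P,(.45,.0),.3,-.02,.02)[:,2]))
    g=crop(P,(.48,-.30),.09,.16,.22); print('grip',len(g),rect(g),g[:,2].min(),g[:,2].max(),g.mean(0))
    g=crop(P,(.48,-.28),.12,.052,.066); 
    b=ctrl.cut_out(n,'basket')[0]['pixels']; 
    white=(im.min(2)>150); m=cv2.dilate(b.astype(np.uint8),np.ones((9,9)))>0
    q=cloud(d,c,W,m&white); q=q[(q[:,2]>.045)&(q[:,2]<.075)]
    if len(q)>5: print('label',len(q),rect(q),np.median(q,0))
    bar=crop(P,(.485,-.29),.09,.075,.148); print('bail',len(bar),rect(bar))
    g=crop(P,(.455,.28),.04,.09,.2); print('wand',len(g),rect(g),g[:,2].max(),g.mean(0))
    g=g[g[:,2]>.15]; print('wandtop',len(g),rect(g))
    g=crop(P,(.454,.285),.08,.003,.02); print('foot',len(g),rect(g))
    g=crop(P,(.454,.285),.06,.06,.076); print('sleeve',len(g),rect(g),g[:,2].max())
    g=crop(P,(.6,.04),.12,.003,.025); print('tray',len(g),rect(g))
    g=crop(P,(.6,.04),.15,.17,.24); print('arm',len(g),rect(g),g[:,2].max(),'\n',g[np.argsort(g[:,0])][::max(1,len(g)//16)])
E
python3 m.py
```

```text
scene bench z 0.0008723964005667995
grip 347 [ 487.1597 -296.2916   34.1503   15.1168   57.6568] 0.16012186785281757 0.19454055371058665 [ 0.4902 -0.2986  0.1797]
label 37 [ 520.5496 -241.1507   42.346    45.971    66.3806] [ 0.5197 -0.2409  0.0609]
bail 414 [ 488.9449 -297.5599   97.5295   11.7166   59.6501]
wand 341 [454.5934 292.2287  37.0544  26.8467  78.6992] 0.17537785839756725 [0.4569 0.285  0.1368]
wandtop 123 [454.5971 292.9757  35.5879  26.5612  78.6992]
foot 325 [463.4372 275.6495 140.7172 122.0863  34.6464]
sleeve 132 [452.2871 291.6594  47.5434  43.3216  83.8164] 0.07590224110037502
tray 2530 [592.7769  37.7338 214.8461 227.5339  69.7883]
arm 410 [597.7844  43.3811 126.9453  17.8632  12.1516] 0.22273915278621603 
 [[0.5351 0.0329 0.2183]
 [0.5446 0.034  0.2103]
 [0.5533 0.041  0.2038]
 [0.5618 0.0398 0.1939]
 [0.5733 0.0378 0.1884]
 [0.5851 0.0436 0.1975]
 [0.5974 0.044  0.1991]
 [0.6099 0.0437 0.2041]
 [0.6213 0.0495 0.2101]
 [0.6344 0.0522 0.2132]
 [0.6449 0.0529 0.1952]
 [0.6487 0.05   0.1958]
 [0.6514 0.0606 0.2196]
 [0.6538 0.0509 0.1862]
 [0.6564 0.0507 0.2171]
 [0
[... 377 characters left out ...]
[453.7079 292.3639  30.0347  24.3952  82.5194]
foot 1203 [452.3535 280.2697 146.6126 150.4238  65.3516]
sleeve 141 [453.7921 292.4869  46.0854  40.0871  83.582 ] 0.07572297300185715
tray 3080 [599.3931  41.6716 232.972  230.6281  43.9322]
arm 336 [597.172   48.2759 128.3799  15.3605   8.9176] 0.22315845231608933 
 [[0.5344 0.0361 0.2162]
 [0.5427 0.0401 0.2138]
 [0.552  0.0419 0.2045]
 [0.5633 0.0397 0.1979]
 [0.5726 0.0417 0.1914]
 [0.5809 0.0417 0.1922]
 [0.5907 0.0458 0.1964]
 [0.5981 0.0499 0.2018]
 [0.6063 0.0458 0.2027]
 [0.6146 0.0478 0.2035]
 [0.6236 0.0499 0.2099]
 [0.6315 0.056  0.2123]
 [0.6395 0.0499 0.2136]
 [0.6463 0.0605 0.1777]
 [0.6503 0.064  0.2205]
 [0.6545 0.0519 0.2202]]
```

```bash
cat > go.py <<'E'
# python3 go.py x y z yawdeg nshift : twist units total, then shift units per row in the turned tool frame
import sys; from h import *
x,y,z,yaw,n=map(float,sys.argv[1:])
o=ctrl.get_obs(); e=o['eef_rot']; dy=(yaw-np.degrees(e[2])+180)%360-180
p=np.radians(yaw); D=np.array([x,y,z])-o['ee_pos']
t=np.array([D@[np.cos(p),np.sin(p),0],D@[np.sin(p),-np.cos(p),0],-D[2]])/.04
print('time',o['time_s'],'pos',o['ee_pos'].round(4),'rot',np.degrees(e).round(2),'q',o['qpos'].round(2),'twist total',round(-dy/4,3),'shift total',t.round(3),'per row',(t/n).round(3))
E
python3 go.py .4538 .2923 .205 172.5 12; python3 -c "
from h import *
print(ctrl.get_calibration('wrist'))"
```

```text
time 1.3 pos [0.1402 0.5318 0.2054] rot [180.    -0.   165.23] q [ 1.25  0.3   1.52  0.    1.32 -0.07] twist total -1.818 shift total [-8.554 -4.914  0.011] per row [-0.713 -0.409  0.001]
{'fx': 346.6110435173384, 'fy': 346.6110435173384, 'cx': 327.7599447176299, 'cy': 197.02092869706755, 'hand_eye': array([[ 7.20377955e-06, -9.71864613e-01, -2.35540176e-01,
         6.72649457e-02],
       [ 9.99999881e-01,  1.21915996e-04, -4.72454703e-04,
         2.48856040e-04],
       [ 4.87878122e-04, -2.35540144e-01,  9.71864498e-01,
        -1.80355467e-01],
       [ 0.00000000e+00,  0.00000000e+00,  0.00000000e+00,
         1.00000000e+00]])}
```

step_arm(
  deltas=[
    {"dp":[0,0,0],"twist":-0.909},
    {"dp":[0,0,0],"twist":-0.909},
    {"dp":[-0.855,-0.491,0]},
    {"dp":[-0.855,-0.491,0]},
    {"dp":[-0.855,-0.491,0]},
    {"dp":[-0.855,-0.491,0]},
    {"dp":[-0.855,-0.491,0]},
    {"dp":[-0.855,-0.491,0]},
    {"dp":[-0.855,-0.491,0]},
    {"dp":[-0.855,-0.491,0]},
    {"dp":[-0.855,-0.491,0]},
    {"dp":[-0.855,-0.491,0]},
  ],
  gripper=1,
  squeeze=30,
)

```text
invalid input at $.deltas[2]: expected keys dp, twist
```

```bash
python3 go.py .4538 .2923 .124 172.5 4; python3 - <<'E'
from m import *
im,d,c,W=shot('wrist'); save(im,'w1.png'); P=cloud(d,c,W)
g=crop(P,(.455,.29),.04,.15,.2); print('wandtop',len(g),rect(g),np.median(g[:,2]))
g=crop(P,(.454,.285),.05,.06,.08); print('sleeve',len(g),rect(g),np.percentile(g[:,2],[50,95]))
E
```

```text
time 1.3 pos [0.1402 0.5318 0.2054] rot [180.    -0.   165.23] q [ 1.25  0.3   1.52  0.    1.32 -0.07] twist total -1.818 shift total [-8.554 -4.914  2.036] per row [-2.138 -1.228  0.509]
scene bench z 0.0008862461564057567
grip 345 [ 488.1344 -296.8645   34.3488   14.8324   55.7621] 0.16017425446296474 0.19396345082580413 [ 0.4901 -0.2986  0.18  ]
label 39 [ 520.8254 -238.5948   41.8692   45.6475   59.9469] [ 0.5185 -0.2405  0.0611]
bail 412 [ 488.156  -297.0858   97.5342   11.2516   59.7505]
wand 340 [454.1717 291.1037  34.7518  28.1313  77.6807] 0.17380134133590908 [0.4569 0.2851 0.1369]
wandtop 128 [452.5046 291.9988  34.687   27.0887  83.5004]
foot 328 [459.8382 279.2073 135.9144 133.179   20.0285]
sleeve 132 [452.093  292.084   49.8658  44.3802  82.4824] 0.07597731240658734
tray 2528 [597.5485  38.4913 228.4179 214.8057  54.4429]
arm 409 [597.3045  44.6712 127.4098  17.2072  10.4536] 0.2216874508255855 
 [[0.5345 0.0338 0.2176]
 [0.5445 0.0342 0.2101]
 [0.5526 0.0379 0.2054]
 [0.5618 0.0397 0.1967]
 [0.5732 0.0469 0.1909]
 [0.5855 0.043  0.198 ]
 [0.5992 0.0406 0.202 ]
 [0.6101
[... 774 characters left out ...]
72 225.4662 236.3256  68.0119]
arm 335 [597.2706  48.2952 128.1301  15.4075   8.9121] 0.22302494199117429 
 [[0.5343 0.0361 0.2163]
 [0.5425 0.0341 0.215 ]
 [0.5518 0.0338 0.2061]
 [0.5612 0.0439 0.1976]
 [0.5709 0.0458 0.189 ]
 [0.5792 0.0479 0.1897]
 [0.5882 0.0458 0.1989]
 [0.5958 0.0479 0.2028]
 [0.6041 0.0458 0.2031]
 [0.6117 0.052  0.207 ]
 [0.6195 0.0519 0.2099]
 [0.6276 0.056  0.2111]
 [0.6354 0.0519 0.2132]
 [0.6434 0.056  0.2147]
 [0.6479 0.0626 0.18  ]
 [0.6509 0.0645 0.1941]
 [0.6561 0.0519 0.2222]]
wandtop 0 [0. 0. 0. 0. 0.] nan
  return _methods._mean(a, axis=axis, dtype=dtype,
  ret = ret.dtype.type(ret / rcount)
Traceback (most recent call last):
IndexError: index -1 is out of bounds for axis 0 with size 0
```

step_arm(
  deltas=[
    {"dp":[0,0,0],"twist":-0.909},
    {"dp":[0,0,0],"twist":-0.909},
    {"dp":[-0.855,-0.491,0],"twist":0},
    {"dp":[-0.855,-0.491,0],"twist":0},
    {"dp":[-0.855,-0.491,0],"twist":0},
    {"dp":[-0.855,-0.491,0],"twist":0},
    {"dp":[-0.855,-0.491,0],"twist":0},
    {"dp":[-0.855,-0.491,0],"twist":0},
    {"dp":[-0.855,-0.491,0],"twist":0},
    {"dp":[-0.855,-0.491,0],"twist":0},
    {"dp":[-0.855,-0.491,0],"twist":0},
    {"dp":[-0.855,-0.491,0],"twist":0},
  ],
  gripper=1,
  squeeze=30,
)

```text
time_s: 2.75
ee_pos: [0.4548, 0.2913, 0.2056]
eef_rot: [3.141, 0.0, 3.011]
force: [-0.5, 0.8, 0.2]
grip_width: 0.0938
grip_force: 0.0
```

```bash
sed -n 2,6p m.py >>h.py; python3 go.py .4538 .2923 .124 172.5 4; python3 - <<'E'
from h import *
im,d,c,W=shot('wrist'); save(im,'w1.png'); P=cloud(d,c,W)
for g in (crop(P,(.455,.29),.04,.15,.2),crop(P,(.454,.285),.05,.06,.08)):
  if len(g): print(len(g),rect(g),np.percentile(g[:,2],[50,95]))
E
```

```text
time 2.75 pos [0.4548 0.2913 0.2056] rot [179.99   0.01 172.5 ] q [ 0.5   0.28  1.55 -0.    1.31 -0.94] twist total -0.001 shift total [0.029 0.022 2.039] per row [0.007 0.006 0.51 ]
1889 [453.0728 292.2225  30.4499  24.025   83.2308] [0.1718 0.1731]
721 [453.3521 291.9755  46.081   39.6729  82.7714] [0.0729 0.075 ]
```

step_arm(
  deltas=[
    {"dp":[0.03,0.02,0.5],"twist":0},
    {"dp":[0,0,0.5],"twist":0},
    {"dp":[0,0,0.5],"twist":0},
    {"dp":[0,0,0.53],"twist":0},
    {"dp":[0,0,0],"twist":0},
    {"dp":[0,0,0],"twist":0},
  ],
)

```text
time_s: 3.4
ee_pos: [0.4527, 0.2935, 0.1248]
eef_rot: [-3.142, 0.0, 3.011]
force: [-0.7, 0.6, 0.5]
grip_width: 0.094
grip_force: 0.0
```

step_arm(
  deltas=[
    {"dp":[0,0,0],"twist":0},
    {"dp":[0,0,0],"twist":0},
    {"dp":[0,0,0],"twist":0},
    {"dp":[0,0,0],"twist":0},
    {"dp":[0,0,0],"twist":0},
    {"dp":[0,0,0],"twist":0},
    {"dp":[0,0,0],"twist":0},
    {"dp":[0,0,0],"twist":0},
  ],
  gripper=-1,
)

```text
time_s: 4.2
ee_pos: [0.4526, 0.2934, 0.1242]
eef_rot: [-3.142, -0.0, 3.011]
force: [0.1, -0.7, 0.1]
grip_width: 0.0334
grip_force: 0.0
```

step_arm(
  deltas=[
    {"dp":[0,0,0],"twist":0},
    {"dp":[0,0,0],"twist":0},
    {"dp":[0,0,0],"twist":0},
    {"dp":[0,0,-0.1],"twist":0},
    {"dp":[0,0,-0.4],"twist":0},
    {"dp":[0,0,-0.5],"twist":0},
    {"dp":[0,0,-0.6],"twist":0},
    {"dp":[0,0,-0.6],"twist":0},
    {"dp":[0,0,-0.6],"twist":0},
    {"dp":[0,0,-0.5],"twist":0},
    {"dp":[0,0,-0.3],"twist":0},
    {"dp":[0,0,0],"twist":0},
  ],
)

```text
time_s: 5.4
ee_pos: [0.4529, 0.2936, 0.2695]
eef_rot: [3.14, 0.002, 3.011]
force: [-0.1, 0.2, -1.3]
grip_width: 0.03
grip_force: 30.0
```

```bash
python3 go.py .45 .0 .268 172.5 10;python3 go.py .510 -.2 .268 172.5 10;  python3 - <<'E'
from h import *
print(ctrl.get_obs()['grip_width'])
im,d,c,W=shot('scene'); save(im[60:200,250:420].repeat(3,0).repeat(3,1),'s1.png'); P=cloud(d,c,W); g=crop(P,(.454,.29),.05,.09,.26); print(rect(g),g[:,2].min())
E
```

```text
time 5.4 pos [0.4529 0.2936 0.2695] rot [179.92   0.1  172.5 ] q [ 0.51  0.23  1.46 -0.    1.45 -0.93] twist total 0.0 shift total [-0.886 -7.286  0.038] per row [-0.089 -0.729  0.004]
time 5.4 pos [0.4529 0.2936 0.2695] rot [179.92   0.1  172.5 ] q [ 0.51  0.23  1.46 -0.    1.45 -0.93] twist total 0.0 shift total [ -3.026 -12.048   0.038] per row [-0.303 -1.205  0.004]
0.030013330007876794
[458.5108 286.728   35.4427  23.1887  37.1822] 0.15181491583672724
```

View pics/s1.png

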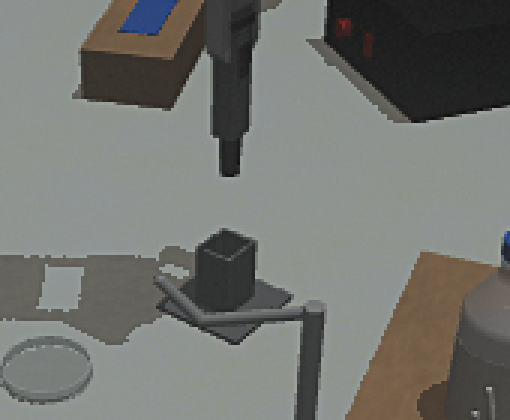

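step_arm(
  deltas=[
    {"dp":[-0.04,-0.3,0],"twist":0},
    {"dp":[-0.09,-0.7,0],"twist":0},
    {"dp":[-0.11,-0.9,0],"twist":0},
    {"dp":[-0.11,-0.9,0],"twist":0},
    {"dp":[-0.11,-0.9,0],"twist":0},
    {"dp":[-0.11,-0.9,0],"twist":0},
    {"dp":[-0.11,-0.9,0],"twist":0},
    {"dp":[-0.11,-0.9,0],"twist":0},
    {"dp":[-0.09,-0.7,0],"twist":0},
    {"dp":[-0.02,-0.2,0],"twist":0},
  ],
)

```text
time_s: 6.45
ee_pos: [0.4494, -0.0033, 0.2673]
eef_rot: [-3.141, -0.001, 3.008]
force: [-0.4, -0.1, -2.2]
grip_width: 0.0296
grip_force: 30.0
```

```bash
python3 go.py .51 -.16 .268 172.5 8
```

```text
time 6.45 pos [ 0.4494 -0.0033  0.2673] rot [-179.97   -0.08  172.35] q [-0.09  0.03  1.69 -0.    1.42 -1.53] twist total -0.037 shift total [-2.013 -3.686 -0.018] per row [-0.252 -0.461 -0.002]
```

step_arm(
  deltas=[
    {"dp":[-0.15,-0.25,0],"twist":0},
    {"dp":[-0.3,-0.5,0],"twist":0},
    {"dp":[-0.35,-0.65,0],"twist":0},
    {"dp":[-0.35,-0.65,0],"twist":0},
    {"dp":[-0.35,-0.65,0],"twist":0},
    {"dp":[-0.3,-0.6,0],"twist":0},
    {"dp":[-0.2,-0.35,0],"twist":0},
    {"dp":[0,0,0],"twist":0},
  ],
)

```text
time_s: 7.25
ee_pos: [0.5108, -0.1568, 0.2674]
eef_rot: [3.141, -0.001, 3.01]
force: [-0.3, 0.3, -1.1]
grip_width: 0.03
grip_force: 30.0
```

```bash
python3 go.py .524 -.233 .218 172.5 8; python3 - <<'E'
from h import *
im,d,c,W=shot('wrist'); save(im,'w2.png'); P=cloud(d,c,W)
ear=crop(P,(.52,-.24),.06,.055,.07); print('ear',len(ear),rect(ear),np.median(ear,0))
for r in ctrl.spot_in('wrist','basket')[:1]+ctrl.spot_in('wrist','wand')[:1]: print(r)
for n in('scene','top'):
    im,d,c,W=shot(n); P=cloud(d,c,W)
    e=crop(P,(.524,-.23),.05,.057,.068); e=e[np.hypot(*(e[:,:2]-[.4885,-.2955]).T)>.047]; print(n,len(e),rect(e),np.median(e,0))
    g=crop(P,(.51,-.16),.04,.12,.24); print('wand',len(g),rect(g),g[:,2].min())
E
```

```text
time 7.25 pos [ 0.5108 -0.1568  0.2674] rot [179.99  -0.07 172.44] q [-0.37  0.22  1.47 -0.    1.45 -1.81] twist total -0.014 shift total [-0.576 -1.845  1.235] per row [-0.072 -0.231  0.154]
ear 1980 [ 515.0698 -248.4209   72.9143   78.6457   61.2391] [ 0.52   -0.2397  0.0617]
{'rect': [0.1828, 0.3265, 0.4477, 0.552], 'conf': 0.71}
{'rect': [0.452, 0.456, 0.5706, 0.75], 'conf': 0.79}
scene 440 [ 519.7734 -236.7696   47.4576   52.2485   60.6052] [ 0.5242 -0.2362  0.061 ]
wand 481 [ 516.4387 -160.7315   35.3845   18.9228   44.9103] 0.15026596614611565
top 0 [0. 0. 0. 0. 0.] [nan nan nan]
wand 5 [ 499.771  -152.9564   16.7187    0.3627   82.8736] 0.19482249775718719
  return _methods._mean(a, axis=axis, dtype=dtype,
  ret = um.true_divide(
```

View pics/w2.png

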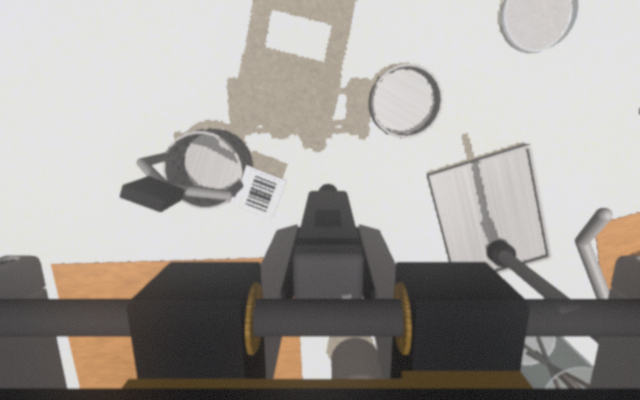

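```bash
python3 - <<'E'
from h import *
im,d,c,W=shot('wrist'); 
# barcode: dark pixels inside box around label
m=np.zeros(d.shape,bool); m[155:225,232:292]=1
P=cloud(d,c,W,m); P=P[(P[:,2]>.055)&(P[:,2]<.068)]
col=cloud
for a in (59,60.5,62):
  u=np.array([np.cos(np.radians(a)),np.sin(np.radians(a))]); v=np.array([u[1],-u[0]])
  r=P[:,:2]-[.4885,-.2955]; Y=r@u; X=r@v; s=Y>.06
  print(a,len(P),np.percentile(Y,[99,100]),np.percentile(X[s],[0,1,99,100]),np.median(P[:,2]))
g=cv2.cvtColor(im,cv2.COLOR_RGB2GRAY); b=m&(g<90)&(d>0)
Q=cloud(d,c,W,b); k=(Q[:,2]>.05)&(Q[:,2]<.07); Q=Q[k]; print('bars',len(Q),rect(Q))
g=cloud(d,c,W); g=crop(g,(.489,-.295),.06,.17,.21); print('grip',len(g),rect(g),np.percentile(g[:,2],[50,99]))
E
```

```text
59 1868 [0.0899 0.0909] [-0.0267 -0.0263  0.0228  0.0237] 0.06183547491184235
60.5 1868 [0.0899 0.0904] [-0.0245 -0.0243  0.0249  0.0255] 0.06183547491184235
62 1868 [0.0899 0.0907] [-0.0229 -0.0223  0.0268  0.0276] 0.06183547491184235
bars 3 [ 504.7327 -244.0248   44.6037    0.4224   22.8999]
grip 1181 [ 488.0952 -296.5249   34.2339   12.6588   61.031 ] [0.1911 0.1937]
```

step_arm(
  deltas=[
    {"dp":[-0.1,-0.34,0],"twist":0},
    {"dp":[-0.15,-0.5,0],"twist":0},
    {"dp":[-0.15,-0.5,0],"twist":0},
    {"dp":[-0.1,-0.34,0],"twist":0},
    {"dp":[-0.05,-0.18,0],"twist":0},
    {"dp":[0,0,0.25],"twist":0},
    {"dp":[0,0,0.4],"twist":0},
    {"dp":[0,0,0.4],"twist":0},
    {"dp":[0,0,0.2],"twist":0},
    {"dp":[0,0,0.1],"twist":0},
    {"dp":[0,0,0],"twist":0},
    {"dp":[0,0,0],"twist":0},
  ],
)

```text
time_s: 8.75
ee_pos: [0.5228, -0.2326, 0.2149]
eef_rot: [-3.141, 0.001, 3.011]
force: [0.4, 0.2, -1.3]
grip_width: 0.0297
grip_force: 30.0
```

```bash
python3 go.py .523 -.2335 .213 172.5 1;python3 - <<'E'
from h import *
im,d,c,W=shot('scene'); save(cv2.resize(im[180:360,120:300],None,fx=3,fy=3),'s2.png')
P=cloud(d,c,W); g=crop(P,(.523,-.235),.022,.08,.135); print(len(g),rect(g),g.min(0),g.mean(0))
E
```

```text
time 8.75 pos [ 0.5228 -0.2326  0.2149] rot [-179.98    0.05  172.51] q [-0.48  0.34  1.44  0.    1.36 -1.92] twist total 0.002 shift total [-0.009 -0.022  0.047] per row [-0.009 -0.022  0.047]
114 [ 526.8769 -235.9284   20.1472   11.4988   51.174 ] [ 0.5163 -0.2425  0.097 ] [ 0.5282 -0.237   0.116 ]
```

View pics/s2.png

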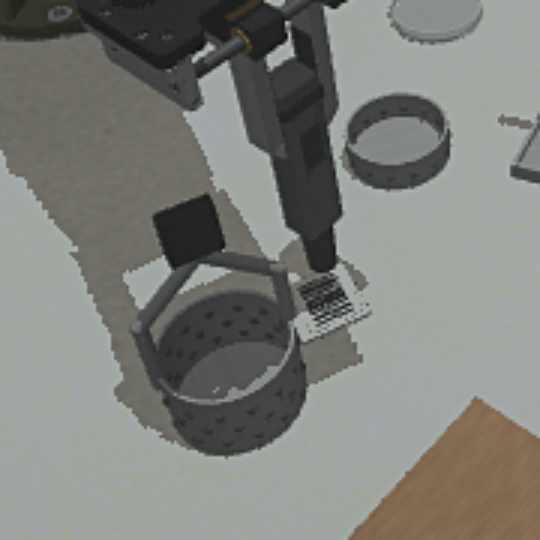

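step_arm(
  deltas=[
    {"dp":[0,0,0],"twist":0},
    {"dp":[0,0,0],"twist":0},
    {"dp":[0,0,0],"twist":0},
    {"dp":[0,0,0],"twist":0},
    {"dp":[0,0,0],"twist":0},
    {"dp":[0,0,0],"twist":0},
    {"dp":[0,0,0],"twist":0},
    {"dp":[0,0,0],"twist":0},
    {"dp":[0,0,0],"twist":0},
    {"dp":[0,0,0],"twist":0},
    {"dp":[0,0,0],"twist":0},
    {"dp":[0,0,0],"twist":0},
  ],
)

```text
time_s: 10.0
ee_pos: [0.5225, -0.2326, 0.2143]
eef_rot: [-3.142, 0.0, 3.011]
force: [-1.0, -0.1, -0.8]
grip_width: 0.0301
grip_force: 30.0
```

step_arm(
  deltas=[
    {"dp":[0,0,-0.2],"twist":0},
    {"dp":[0,0,-0.4],"twist":0},
    {"dp":[0,0,-0.4],"twist":0},
    {"dp":[0,0,-0.35],"twist":0},
    {"dp":[0.2,0.4,0],"twist":0},
    {"dp":[0.4,0.7,0],"twist":0},
    {"dp":[0.5,0.85,0],"twist":0},
    {"dp":[0.5,0.85,0],"twist":0},
    {"dp":[0.5,0.85,0],"twist":0},
    {"dp":[0.4,0.85,0],"twist":0},
    {"dp":[0.1,0.85,0],"twist":0},
    {"dp":[0.1,0.7,0],"twist":0},
  ],
)

```text
time_s: 11.2
ee_pos: [0.4467, 0.023, 0.2692]
eef_rot: [3.141, 0.001, 3.011]
force: [0.2, -0.0, -1.4]
grip_width: 0.03
grip_force: 30.0
```

```bash
python3 go.py .4532 .2932 .269 172.7 9
```

```text
time 11.2 pos [0.4467 0.023  0.2692] rot [179.99   0.07 172.53] q [-0.03  0.02  1.7   0.    1.42 -1.47] twist total -0.043 shift total [0.698 6.721 0.005] per row [0.078 0.747 0.001]
```

step_arm(
  deltas=[
    {"dp":[0.05,0.45,0],"twist":-0.04},
    {"dp":[0.08,0.8,0],"twist":0},
    {"dp":[0.1,0.9,0],"twist":0},
    {"dp":[0.1,0.9,0],"twist":0},
    {"dp":[0.1,0.9,0],"twist":0},
    {"dp":[0.1,0.9,0],"twist":0},
    {"dp":[0.08,0.8,0],"twist":0},
    {"dp":[0.06,0.6,0],"twist":0},
    {"dp":[0.03,0.4,0],"twist":0},
    {"dp":[0,0,0],"twist":0},
    {"dp":[0,0,0],"twist":0},
  ],
)

```text
time_s: 12.3
ee_pos: [0.4533, 0.2883, 0.2683]
eef_rot: [-3.141, -0.0, 3.014]
force: [0.1, -0.3, -1.4]
grip_width: 0.0292
grip_force: 30.0
```

```bash
python3 go.py .4529 .2923 .126 172.7 1
```

```text
time 12.3 pos [0.4533 0.2883 0.2683] rot [-179.98   -0.    172.67] q [ 0.5   0.23  1.46 -0.    1.45 -0.94] twist total -0.008 shift total [0.024 0.098 3.558] per row [0.024 0.098 3.558]
```

Correct sideways, then descend slowly in the sleeve region (nose at ~0.15 now; sleeve top 0.072).

step_arm(
  deltas=[
    {"dp":[0.024,0.1,0.2],"twist":0},
    {"dp":[0,0,0.5],"twist":0},
    {"dp":[0,0,0.5],"twist":0},
    {"dp":[0,0,0.4],"twist":0},
    {"dp":[0,0,0.3],"twist":0},
    {"dp":[0,0,0.25],"twist":0},
    {"dp":[0,0,0.25],"twist":0},
    {"dp":[0,0,0.25],"twist":0},
  ],
)

```text
time_s: 13.1
ee_pos: [0.453, 0.2928, 0.1618]
eef_rot: [3.141, 0.0, 3.013]
force: [-0.4, -0.2, -2.0]
grip_width: 0.03
grip_force: 30.0
```

step_arm(
  deltas=[
    {"dp":[0,0,0.25],"twist":0},
    {"dp":[0,0,0.25],"twist":0},
    {"dp":[0,0,0.2],"twist":0},
    {"dp":[0,0,0.12],"twist":0},
    {"dp":[0,0,0.1],"twist":0},
    {"dp":[0,0,0.08],"twist":0},
    {"dp":[0,0,0.05],"twist":0},
    {"dp":[0,0,0],"twist":0},
  ],
)

```text
time_s: 13.9
ee_pos: [0.4547, 0.293, 0.1238]
eef_rot: [3.14, 0.005, 3.014]
force: [-3.3, -6.4, 28.3]
grip_width: 0.0297
grip_force: 30.0
```

step_arm(
  deltas=[
    {"dp":[0,0,-0.03],"twist":0},
    {"dp":[0,0,0],"twist":0},
  ],
)

```text
time_s: 14.1
ee_pos: [0.4542, 0.293, 0.1238]
eef_rot: [3.14, 0.004, 3.014]
force: [-0.7, -5.2, 16.6]
grip_width: 0.0299
grip_force: 30.0
```

step_arm(
  deltas=[
    {"dp":[0,0,0],"twist":0},
    {"dp":[0,0,0],"twist":0},
    {"dp":[0,0,0],"twist":0},
    {"dp":[0,0,0],"twist":0},
    {"dp":[0,0,0],"twist":0},
    {"dp":[0,0,0],"twist":0},
    {"dp":[0,0,0],"twist":0},
  ],
  gripper=0.6,
)

```text
time_s: 14.8
ee_pos: [0.4528, 0.2929, 0.1214]
eef_rot: [-3.142, -0.0, 3.014]
force: [-0.6, -0.5, -0.3]
grip_width: 0.075
grip_force: 0.0
```

step_arm(
  deltas=[
    {"dp":[0,0,-0.3],"twist":0},
    {"dp":[0,0,-0.6],"twist":0},
    {"dp":[0,0,-0.7],"twist":0},
    {"dp":[0,0,-0.7],"twist":0},
    {"dp":[0,0,-0.7],"twist":0},
    {"dp":[0,0,-0.6],"twist":0},
    {"dp":[0,0,-0.3],"twist":0},
  ],
)

```text
time_s: 15.5
ee_pos: [0.4532, 0.2931, 0.2805]
eef_rot: [3.14, 0.003, 3.014]
force: [-0.0, 0.2, 0.3]
grip_width: 0.0752
grip_force: 0.0
```

```bash
python3 go.py .45 .0 .28 150.7 1; python3 - <<'E'
from h import *
im,d,c,W=shot('wrist'); P=cloud(d,c,W)
for g in (crop(P,(.455,.29),.04,.15,.2),crop(P,(.454,.285),.05,.06,.08)):
  if len(g): print(len(g),rect(g),np.percentile(g[:,2],[50,95]))
E
```

```text
time 15.5 pos [0.4532 0.2931 0.2805] rot [179.88   0.16 172.66] q [ 0.51  0.23  1.44 -0.    1.47 -0.94] twist total 5.491 shift total [-3.517 -6.428  0.012] per row [-3.517 -6.428  0.012]
1063 [453.6317 291.7057  30.2104  23.3601  82.5489] [0.1719 0.1732]
483 [453.7204 291.616   45.2328  39.9349  83.0801] [0.0731 0.0756]
```

step_arm(
  deltas=[
    {"dp":[0,0,0],"twist":0.9},
    {"dp":[0,0,0],"twist":0.9},
    {"dp":[0,0,0],"twist":0.9},
    {"dp":[0,0,0],"twist":0.9},
    {"dp":[0,0,0],"twist":0.95},
    {"dp":[0,0,0],"twist":0.94},
  ],
)

```text
time_s: 16.15
ee_pos: [0.4526, 0.2928, 0.2765]
eef_rot: [-3.14, -0.001, 2.628]
force: [-0.1, 0.2, 0.2]
grip_width: 0.0754
grip_force: 0.0
```

step_arm(
  deltas=[
    {"dp":[-0.2,-0.3,0],"twist":0},
    {"dp":[-0.4,-0.73,0],"twist":0},
    {"dp":[-0.49,-0.9,0],"twist":0},
    {"dp":[-0.49,-0.9,0],"twist":0},
    {"dp":[-0.49,-0.9,0],"twist":0},
    {"dp":[-0.49,-0.9,0],"twist":0},
    {"dp":[-0.4,-0.8,0],"twist":0},
    {"dp":[-0.3,-0.6,0],"twist":0},
    {"dp":[-0.26,-0.4,0],"twist":0},
    {"dp":[0,0,0],"twist":0},
  ],
)

```text
time_s: 17.15
ee_pos: [0.4493, -0.0025, 0.277]
eef_rot: [-3.141, -0.0, 2.629]
force: [0.5, 0.8, 0.7]
grip_width: 0.0749
grip_force: 0.0
```

```bash
python3 go.py .488 -.2962 .24 150.7 1; cat > hook.py <<'E'
from h import *
for n in('wrist','top','scene'):
    im,d,c,W=shot(n)
    if n=='wrist': save(im,'w3.png')
    P=cloud(d,c,W); g=crop(P,(.6,.045),.1,.17,.235); g=g[g[:,0]>.525]
    if len(g)<20: print(n,len(g)); continue
    v,u=None,None
    a=g[(g[:,0]<.64)]
    (vx,vy,x0,y0)=cv2.fitLine(a[:,:2].astype(np.float32),cv2.DIST_HUBER,0,.001,.001).ravel()
    print(n,len(a),'yaw',np.degrees(np.arctan(vy/vx)),'y at x=.57',y0+(.57-x0)*vy/vx,'xmin',g[:,0].min(), 'rect',rect(g))
    for x in np.arange(.53,.665,.01):
        s=g[abs(g[:,0]-x)<.004]
        if len(s)>2: print('  %.2f ymid %.4f z50 %.4f zmax %.4f n%d'%(x,(s[:,1].min()+s[:,1].max())/2,np.median(s[:,2]),np.percentile(s[:,2],95),len(s)))
E
python3 hook.py
```

```text
time 17.15 pos [ 0.4493 -0.0025  0.277 ] rot [-179.97   -0.02  150.65] q [-0.09  0.02  1.68 -0.    1.44 -1.15] twist total -0.012 shift total [-4.437 -5.929  0.926] per row [-4.437 -5.929  0.926]
wrist 0
top 252 yaw 10.372898 y at x=.57 0.04177344 xmin 0.5339960850552756 rect [597.0697  48.2771 128.4857  15.3347   8.8865]
  0.54 ymid 0.0361 z50 0.2172 zmax 0.2193 n20
  0.55 ymid 0.0379 z50 0.2084 zmax 0.2132 n18
  0.56 ymid 0.0397 z50 0.1992 zmax 0.2033 n19
  0.57 ymid 0.0417 z50 0.1899 zmax 0.1932 n17
  0.58 ymid 0.0437 z50 0.1935 zmax 0.1955 n20
  0.59 ymid 0.0458 z50 0.1976 zmax 0.2010 n20
  0.60 ymid 0.0468 z50 0.2003 zmax 0.2036 n20
  0.61 ymid 0.0489 z50 0.2041 zmax 0.2073 n22
  0.62 ymid 0.0509 z50 0.2085 zmax 0.2103 n20
  0.63 ymid 0.0530 z50 0.2107 zmax 0.2145 n22
  0.64 ymid 0.0550 z50 0.2147 zmax 0.2179 n19
  0.65 ymid 0.0573 z50 0.2199 zmax 0.2231 n44
  0.66 ymid 0.0569 z50 0.2209 zmax 0.2220 n16
scene 235 yaw 9.8679285 y at x=.57 0.038831465 xmin 0.5349671303021736 rect [597.1204  46.9322 127.0346  17.3757   8.5522]
  0.54 ymid 0.0347 z50 0.2146 zmax 0.2177 n22
  0.55 ymid 0.0366 z50 0.2049 zmax 0.2102 n23
  0.56 ymid 0.0373 z50 0.1973 zmax 0.2023 n20
  0.57 ymid 0.0389 z50 0.1895 zmax 0.1926 n17
  0.58 ymid 0.0421 z50 0.1930 zmax 0.1954 n18
  0.59 ymid 0.0421 z50 0.1936 zmax 0.1994 n15
  0.60 ymid 0.0435 z50 0.1992 zmax 0.2024 n15
  0.61 ymid 0.0463 z50 0.2033 zmax 0.2070 n16
  0.62 ymid 0.0479 z50 0.2065 zmax 0.2094 n16
  0.63 ymid 0.0505 z50 0.2102 zmax 0.2144 n18
  0.64 ymid 0.0514 z50 0.2133 zmax 0.2165 n19
  0.65 ymid 0.0552 z50 0.2025 zmax 0.2209 n69
  0.66 ymid 0.0534 z50 0.1989 zmax 0.2203 n57
```

View pics/w3.png

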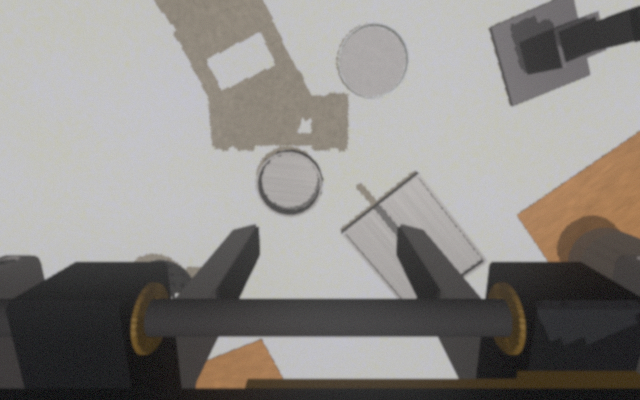

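step_arm(
  deltas=[
    {"dp":[-0.3,-0.4,0.1],"twist":0},
    {"dp":[-0.6,-0.8,0.1],"twist":0},
    {"dp":[-0.65,-0.87,0.1],"twist":0},
    {"dp":[-0.65,-0.87,0.1],"twist":0},
    {"dp":[-0.65,-0.87,0.1],"twist":0},
    {"dp":[-0.6,-0.8,0.1],"twist":0},
    {"dp":[-0.5,-0.66,0.1],"twist":0},
    {"dp":[-0.3,-0.4,0],"twist":0},
    {"dp":[-0.18,-0.25,0],"twist":0},
    {"dp":[0,0,0],"twist":0},
  ],
)

```text
time_s: 18.3
ee_pos: [0.4886, -0.2937, 0.249]
eef_rot: [3.142, -0.001, 2.63]
force: [-0.8, 0.4, 0.3]
grip_width: 0.0757
grip_force: 0.0
```

```bash
python3 - <<'E'
from h import *
im,d,c,W=shot('wrist'); save(im,'w4.png'); P=cloud(d,c,W)
g=crop(P,(.488,-.296),.05,.17,.2); print('grip',len(g),rect(g),np.percentile(g[:,2],[50,99]))
im,d,c,W=shot('scene'); P=cloud(d,c,W)
g=crop(P,(.488,-.296),.04,.16,.2); print('grip',len(g),rect(g))
E
python3 go.py .488 -.2962 .157 150.7 1
```

```text
grip 1044 [ 487.8435 -297.0769   33.9788   11.9275   61.0336] [0.1917 0.1936]
grip 346 [ 487.6747 -296.6227   34.0501   14.1964   59.7843]
time 18.4 pos [ 0.4887 -0.2925  0.2495] rot [179.99  -0.   150.76] q [-0.6   0.31  1.4   0.    1.43 -1.66] twist total 0.014 shift total [-0.031 -0.089  2.312] per row [-0.031 -0.089  2.312]
```

step_arm(
  deltas=[
    {"dp":[-0.03,-0.1,0.3],"twist":0},
    {"dp":[0,0,0.5],"twist":0},
    {"dp":[0,0,0.5],"twist":0},
    {"dp":[0,0,0.5],"twist":0},
    {"dp":[0,0,0.3],"twist":0},
    {"dp":[0,0,0.2],"twist":0},
    {"dp":[0,0,0],"twist":0},
    {"dp":[0,0,0],"twist":0},
  ],
)

```text
time_s: 19.2
ee_pos: [0.4878, -0.2977, 0.1581]
eef_rot: [-3.141, 0.001, 2.63]
force: [-0.5, 0.1, 0.3]
grip_width: 0.0749
grip_force: 0.0
```

step_arm(
  deltas=[
    {"dp":[0,0,0],"twist":0},
    {"dp":[0,0,0],"twist":0},
    {"dp":[0,0,0],"twist":0},
    {"dp":[0,0,0],"twist":0},
    {"dp":[0,0,0],"twist":0},
    {"dp":[0,0,0],"twist":0},
    {"dp":[0,0,0],"twist":0},
    {"dp":[0,0,0],"twist":0},
  ],
  gripper=-1,
  squeeze=40,
)

```text
time_s: 20.0
ee_pos: [0.4876, -0.2976, 0.1575]
eef_rot: [3.142, 0.0, 2.63]
force: [-0.4, -0.1, -0.0]
grip_width: 0.0339
grip_force: 40.0
```

step_arm(
  deltas=[
    {"dp":[0,0,-0.1],"twist":0},
    {"dp":[0,0,-0.25],"twist":0},
    {"dp":[0,0,-0.4],"twist":0},
    {"dp":[0,0,-0.5],"twist":0},
    {"dp":[0,0,-0.5],"twist":0},
    {"dp":[0,0,-0.3],"twist":0},
    {"dp":[0,0,-0.15],"twist":0},
    {"dp":[0,0,-0.05],"twist":0},
    {"dp":[0,0,0],"twist":0},
  ],
)

```text
time_s: 20.9
ee_pos: [0.4874, -0.2975, 0.247]
eef_rot: [3.142, -0.001, 2.63]
force: [-0.9, 0.1, -2.1]
grip_width: 0.0339
grip_force: 40.0
```

step_arm(
  deltas=[
    {"dp":[0,0,0],"twist":-0.5},
    {"dp":[0,0,0],"twist":-0.9},
    {"dp":[0,0,0],"twist":-1},
    {"dp":[0,0,0],"twist":-1},
    {"dp":[0,0,0],"twist":-1},
    {"dp":[0,0,0],"twist":-1},
    {"dp":[0,0,0],"twist":-1},
    {"dp":[0,0,0],"twist":-1},
    {"dp":[0,0,0],"twist":-1},
    {"dp":[0,0,0],"twist":-0.9},
    {"dp":[0,0,0],"twist":-0.5},
    {"dp":[0,0,0],"twist":0},
  ],
)

```text
time_s: 22.1
ee_pos: [0.4873, -0.2975, 0.2466]
eef_rot: [3.141, -0.001, -2.968]
force: [0.1, -0.8, -1.7]
grip_width: 0.0338
grip_force: 40.0
```

```bash
python3 go.py .455 .0205 .25 190.2 1; python3 - <<'E'
from h import *
for n in ('scene','top'):
    im,d,c,W=shot(n); P=cloud(d,c,W); T=ctrl.get_obs()['ee_pos']
    b=crop(P,T[:2],.08,.085,.235);print(n,b[:,2].min())
    b=crop(P,T[:2],.08,.165,.232);print(n,'bail',len(b),rect(b),T)
E
```

```text
time 22.1 pos [ 0.4873 -0.2975  0.2466] rot [ 179.94   -0.06 -170.07] q [-0.61  0.32  1.4   0.    1.42 -2.36] twist total -0.067 shift total [-0.612  7.966 -0.086] per row [-0.612  7.966 -0.086]
scene 0.08930531536108843
scene bail 426 [ 487.8261 -297.5959   10.1925   97.3351    8.9464] [ 0.4874 -0.2975  0.2467]
top 0.08928541677774926
top bail 107 [ 481.4362 -259.5339   10.0136   23.785    12.0722] [ 0.4874 -0.2975  0.2469]
```

step_arm(
  deltas=[
    {"dp":[-0.02,0.25,0],"twist":-0.06},
    {"dp":[-0.04,0.5,0],"twist":0},
    {"dp":[-0.06,0.75,0],"twist":0},
    {"dp":[-0.07,0.9,0],"twist":0},
    {"dp":[-0.07,0.95,0],"twist":0},
    {"dp":[-0.07,0.95,0],"twist":0},
    {"dp":[-0.07,0.95,0],"twist":0},
    {"dp":[-0.07,0.9,0],"twist":0},
    {"dp":[-0.06,0.75,0],"twist":0},
    {"dp":[-0.05,0.6,-0.05],"twist":0},
    {"dp":[-0.03,0.37,-0.04],"twist":0},
    {"dp":[0,0.1,0],"twist":0},
  ],
)

```text
time_s: 23.4
ee_pos: [0.455, 0.0221, 0.2513]
eef_rot: [3.141, 0.001, -2.963]
force: [-0.1, -0.7, -1.6]
grip_width: 0.0336
grip_force: 40.0
```

step_arm(
  deltas=[
    {"dp":[0,0,0],"twist":0},
    {"dp":[0,0,0],"twist":0},
    {"dp":[0,0,0],"twist":0},
    {"dp":[0,0,0],"twist":0},
  ],
)

```text
time_s: 23.8
ee_pos: [0.4555, 0.02, 0.2509]
eef_rot: [3.142, -0.0, -2.965]
force: [-0.9, 0.4, -2.6]
grip_width: 0.0338
grip_force: 40.0
```

```bash
python3 go.py .571 .0415 .25 190.2 1; python3 - <<'E'
from h import *
im,d,c,W=shot('scene'); save(cv2.resize(im[110:270,200:390],None,fx=3.5,fy=3.5),'s3.png')
P=cloud(d,c,W); T=ctrl.get_obs()['ee_pos']
b=crop(P,T[:2],.075,.17,.232); b=b[b[:,0]<.51];print('bail',len(b),rect(b),T, b[:,2].max())
E
```

```text
time 23.8 pos [0.4555 0.02   0.2509] rot [ 180.     -0.01 -169.91] q [-0.04  0.05  1.7  -0.    1.38 -1.78] twist total -0.028 shift total [-2.938  0.018  0.023] per row [-2.938  0.018  0.023]
bail 215 [455.7242  19.1943   9.855   96.9877   9.8232] [0.4555 0.0201 0.251 ] 0.23149405742222995
```

View pics/s3.png

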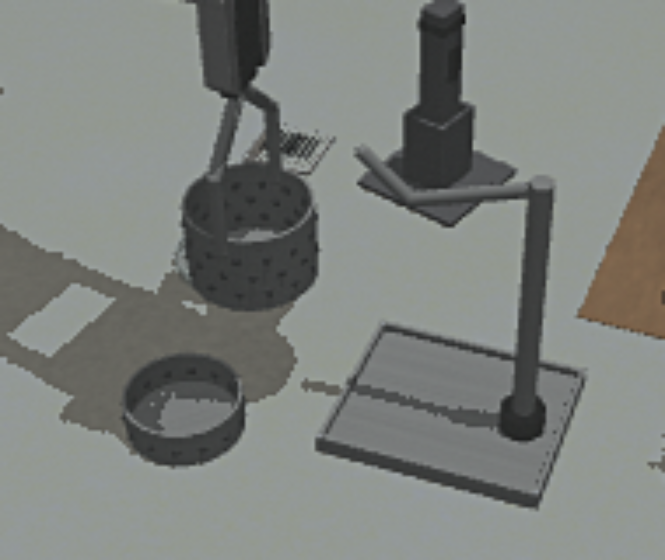

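step_arm(
  deltas=[
    {"dp":[-0.15,0,0],"twist":-0.03},
    {"dp":[-0.3,0,0],"twist":0},
    {"dp":[-0.4,0.01,0],"twist":0},
    {"dp":[-0.45,0.01,0],"twist":0},
    {"dp":[-0.45,0,0],"twist":0},
    {"dp":[-0.45,0,0],"twist":0},
    {"dp":[-0.35,0,0],"twist":0},
    {"dp":[-0.25,0,0],"twist":0},
    {"dp":[-0.12,0,0],"twist":0},
    {"dp":[0,0,0],"twist":0},
    {"dp":[0,0,0],"twist":0},
  ],
)

```text
time_s: 24.95
ee_pos: [0.57, 0.0421, 0.2511]
eef_rot: [-3.142, -0.0, -2.963]
force: [-0.9, -0.2, -2.2]
grip_width: 0.0334
grip_force: 40.0
```

```bash
python3 go.py .571 .0415 .2035 190.2 1; python3 - <<'E'
from h import *
im,d,c,W=shot('scene'); save(cv2.resize(im[110:270,200:390],None,fx=3.5,fy=3.5),'s4.png')
E
```

```text
time 24.95 pos [0.57   0.0421 0.2511] rot [-180.     -0.01 -169.74] q [ 0.01  0.32  1.39 -0.    1.43 -1.74] twist total 0.015 shift total [-0.021 -0.018  1.189] per row [-0.021 -0.018  1.189]
```

View pics/s4.png

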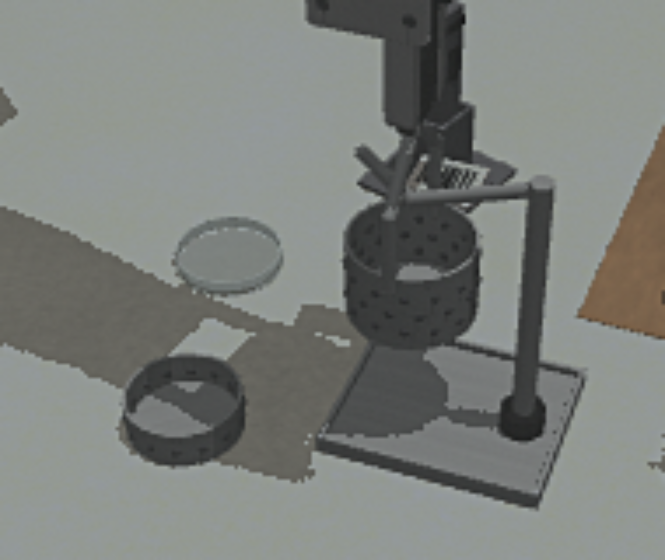

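step_arm(
  deltas=[
    {"dp":[-0.02,-0.02,0.15],"twist":0},
    {"dp":[0,0,0.25],"twist":0},
    {"dp":[0,0,0.25],"twist":0},
    {"dp":[0,0,0.2],"twist":0},
    {"dp":[0,0,0.12],"twist":0},
    {"dp":[0,0,0.08],"twist":0},
    {"dp":[0,0,0.04],"twist":0},
    {"dp":[0,0,0],"twist":0},
    {"dp":[0,0,0],"twist":0},
  ],
)

```text
time_s: 25.9
ee_pos: [0.5713, 0.0415, 0.2077]
eef_rot: [-3.142, 0.0, -2.963]
force: [0.1, -0.7, -2.5]
grip_width: 0.0335
grip_force: 40.0
```

step_arm(
  deltas=[
    {"dp":[0,0,0.04],"twist":0},
    {"dp":[0,0,0.02],"twist":0},
    {"dp":[0,0,0],"twist":0},
    {"dp":[0,0,0],"twist":0},
  ],
)

```text
time_s: 26.3
ee_pos: [0.5715, 0.0413, 0.2067]
eef_rot: [-3.141, 0.002, -2.963]
force: [-3.0, -1.7, 10.3]
grip_width: 0.0336
grip_force: 40.0
```

step_arm(
  deltas=[
    {"dp":[0,0,0.03],"twist":0},
    {"dp":[0,0,0],"twist":0},
    {"dp":[0,0,0],"twist":0},
  ],
)

```text
time_s: 26.6
ee_pos: [0.5717, 0.0413, 0.2066]
eef_rot: [-3.141, 0.003, -2.963]
force: [-7.2, -1.4, 19.8]
grip_width: 0.034
grip_force: 40.0
```

step_arm(
  deltas=[
    {"dp":[0.04,0,-0.03],"twist":0},
    {"dp":[0.02,0,-0.02],"twist":0},
    {"dp":[0,0,0],"twist":0},
    {"dp":[0,0,0],"twist":0},
  ],
)

```text
time_s: 27.0
ee_pos: [0.5701, 0.041, 0.207]
eef_rot: [-3.141, 0.004, -2.963]
force: [6.0, -0.9, 4.3]
grip_width: 0.0335
grip_force: 40.0
```

step_arm(
  deltas=[
    {"dp":[-0.02,0,0],"twist":0},
    {"dp":[0,0,0],"twist":0},
  ],
)

```text
time_s: 27.2
ee_pos: [0.5703, 0.041, 0.2069]
eef_rot: [-3.141, 0.002, -2.963]
force: [1.4, -1.3, 7.0]
grip_width: 0.0331
grip_force: 40.0
```

step_arm(
  deltas=[
    {"dp":[0,0,0],"twist":0},
    {"dp":[0,0,0],"twist":0},
    {"dp":[0,0,0],"twist":0},
    {"dp":[0,0,0],"twist":0},
    {"dp":[0,0,0],"twist":0},
    {"dp":[0,0,0],"twist":0},
  ],
  gripper=0.4,
)

```text
time_s: 27.8
ee_pos: [0.5696, 0.0412, 0.2058]
eef_rot: [3.142, -0.0, -2.962]
force: [-0.3, -0.2, 0.3]
grip_width: 0.066
grip_force: 0.0
```

step_arm(
  deltas=[
    {"dp":[0,0,-0.2],"twist":0},
    {"dp":[0,0,-0.4],"twist":0},
    {"dp":[0,0,-0.6],"twist":0},
    {"dp":[0,0,-0.7],"twist":0},
    {"dp":[0,0,-0.7],"twist":0},
    {"dp":[0,0,-0.5],"twist":0},
    {"dp":[0,0,-0.2],"twist":0},
    {"dp":[0,0,0],"twist":0},
    {"dp":[0,0,0],"twist":0},
    {"dp":[0,0,0],"twist":0},
    {"dp":[0,0,0],"twist":0},
    {"dp":[0,0,0],"twist":0},
  ],
)

```text
time_s: 29.0
ee_pos: [0.5695, 0.0412, 0.3374]
eef_rot: [3.141, -0.001, -2.963]
force: [-0.7, 0.1, -0.0]
grip_width: 0.0655
grip_force: 0.0
```

```bash
python3 - <<'E'
from h import *
for k in range(2):
    im,d,c,W=shot('scene'); P=cloud(d,c,W); g=crop(P,(.571,.0415),.05,.2,.25); g=g[(g[:,2]<.245)]
    print(ctrl.get_obs()['time_s'],len(g),rect(g),g[:,2].max(),g.mean(0))
save(cv2.resize(im[90:270,200:390],None,fx=3.2,fy=3.2),'s5.png')
E
```

```text
29.05 267 [576.6287  39.7154  36.4312  82.5332  78.8238] 0.24254566644697373 [0.5729 0.0364 0.2198]
29.1 271 [576.3826  42.8103  82.6376  34.5756  27.1513] 0.2427360120910052 [0.5724 0.0366 0.2196]
```

View pics/s5.png

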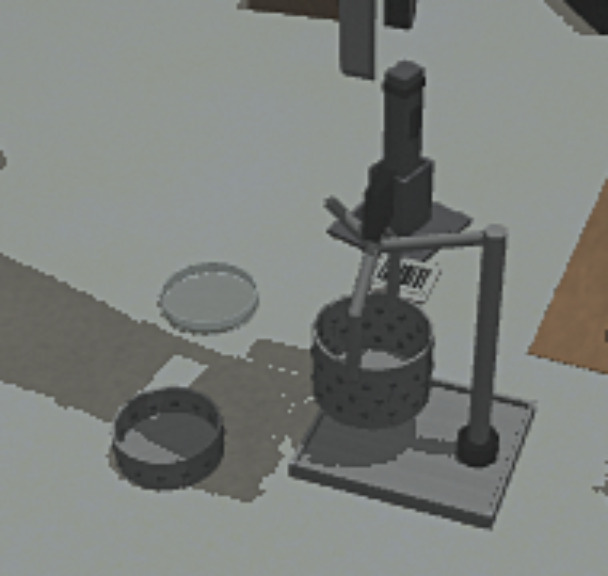

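step_arm(
  deltas=[
    {"dp":[0,0,0],"twist":0},
    {"dp":[0,0,0],"twist":0},
    {"dp":[0,0,0],"twist":0},
    {"dp":[0,0,0],"twist":0},
    {"dp":[0,0,0],"twist":0},
    {"dp":[0,0,0],"twist":0},
    {"dp":[0,0,0],"twist":0},
    {"dp":[0,0,0],"twist":0},
    {"dp":[0,0,0],"twist":0},
    {"dp":[0,0,0],"twist":0},
    {"dp":[0,0,0],"twist":0},
    {"dp":[0,0,0],"twist":0},
  ],
)

```text
time_s: 30.3
ee_pos: [0.5696, 0.0412, 0.3378]
eef_rot: [3.142, 0.0, -2.962]
force: [0.3, -0.1, -0.4]
grip_width: 0.0654
grip_force: 0.0
```

```bash
python3 - <<'E'
from h import *
prev=None
for k in range(12):
    im,d,c,W=shot('scene'); P=cloud(d,c,W)
    g=crop(P,(.571,.0415),.045,.223,.25); b=crop(P,(.571,.0415),.07,.035,.09)
    g=g[g[:,0]>.55]
    if k%3==0: print(ctrl.get_obs()['time_s'],'plate',len(g),g.mean(0),rect(g),g[:,2].max(),'cup',len(b),b.mean(0),b[:,2].min())
    if prev is not None: print('diff',np.abs(im[150:260,280:400].astype(int)-prev).mean())
    prev=im[150:260,280:400].astype(int)
w=crop(P,(.4535,.292),.04,.09,.2); print('wand',rect(w),w[:,2].max())
E
```

```text
30.35 plate 104 [0.5735 0.0366 0.2359] [571.4047  40.3995  11.7902  36.1523  12.1689] 0.24287009134673632 cup 783 [0.571  0.0361 0.0703] 0.049940731025876595
diff 0.7368181818181818
diff 0.7435353535353535
30.5 plate 106 [0.5737 0.0368 0.2357] [571.6309  40.9279  11.5257  35.3018  12.2885] 0.24330015075331557 cup 791 [0.5711 0.0359 0.0704] 0.04869531985888109
diff 0.7370707070707071
diff 0.7446212121212121
diff 0.7427525252525252
30.65 plate 100 [0.5735 0.0366 0.2364] [571.6632  40.3152  12.0105  34.9266   8.9328] 0.24273775432503686 cup 781 [0.5713 0.0359 0.0703] 0.04881708789603878
diff 0.7435858585858586
diff 0.7401767676767677
diff 0.7506313131313131
30.8 plate 105 [0.5734 0.0369 0.2357] [570.8848  42.2631  11.6583  36.2607  10.3964] 0.24309258917876048 cup 788 [0.5711 0.036  0.0704] 0.04880077124478854
diff 0.7461363636363636
diff 0.7426515151515152
diff 0.7492171717171717
wand [455.3048 292.3289  36.1154  28.4643  77.4928] 0.17395147289269952
```

The basket is at rest (plate over the seat, cup underside about 47 mm up), the wand is in its holder, and the gripper is clear.

```bash
python3 -c "
from station import ctrl
print(ctrl.hand_in())"
```

```text
the job is handed in; nothing more can be done
None
```

The label was scanned with the nose held about 3.5 cm above it for over a second, the wand is back in its holder, the basket hangs at rest on the hook, and the job is handed in; no verdict was returned.

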